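# Swing the bench lamp aside, try the tool-case lid, free its catch, hold the lid up

## Robot

A 6-joint arm with a two-finger parallel gripper is mounted at the origin on a cart in front of the work surface, level with it; the furniture and walls round the work are solid. World frame = base frame: x ahead of the robot, y to its left, z up, the work surface at z = 0. Lengths are in m, angles in rad, forces in N, time in s.
With the tool pointing down it reaches from about 0.325 to 0.775 m from the base axis. Payload 5.5 kg.
Tool frame: the origin (TCP) lies at the centre of the arm's flange, where the gripper is bolted on; the fingertips stand 173 mm ahead of it and the grasp point (between the pads) lies arm.pinch_z ahead of it (arm.pinch_z is the distance from the TCP to the grasp point, in m); z points along the fingers, y is the line along which they close (so a half turn about z gives the same grasp; the last joint's range is limited). The gripper opens to 85 mm and grips with 20 to 120 N. Pads are 22 mm wide; open, the fingers measure 114 mm over their backs; the gripper's body (76 mm by 85 mm) begins 54 mm behind the grasp point. The pads swing forward as they close: fully open they stand 13 mm farther back than shut.
Start: joints at [-1.238, 0.091, 1.231, -0, 1.82, -0.057], TCP at [0.228, -0.555, 0.405] pointing down, gripper open.
Joint ranges: [-2.87, 2.87], [-0.86, 2.18], [0.17, 2.46], [-1.51, 4.65], [0.06, 2.69], [-2.65, 2.65]. Speed limits (rad/s): [2.57, 2.57, 3.01, 3.14, 3.14, 3.14].

## Interface

Orientations are given as a unit quaternion [w, x, y, z].
In Python, from cell import arm gives the robot as it stands.
- The arm moves only by the shell command python3 -m inch 'ROWS' [FORCE]. ROWS is JSON, a list of rows, each a list of 7 numbers: the shift along the tool's x, y, z in mm, then the turn, a rotation vector about the tool's x, y, z in units of 8 degrees (1.0 is 8 degrees), then the opening, from 0 (shut) to 1 (fully open). In form: [[dx, dy, dz, rx, ry, rz, fingers], ...]. A call has 1 to 10 rows; each row shifts and turns the commanded pose from where the row before left it, along the tool's axes as they then stand; what a row does not reach is not made up. A row lasts 1/10 s, in which the tool goes at most 50 mm and 8.59 degrees, less where a joint would pass 70% of its speed; a pose out of reach is approached as far as the arm can. A call is refused whole if a number of a shift passes 50 or a number of a turn 1, either way. A call with a gripper value outside its range is refused whole. The fingers move at their own pace and stop on an object; FORCE is the grip in N (left out, the last holds). Time passes only in rows, so rows that do not move let the fingers close. It gives the time, the measured TCP pose, the force, the opening and the grip force at its end, in the units of the state.
- arm.observe(): the state, without advancing time (a new reading comes with each control period).
- arm.capture(name): name is "side" or "top" or "wrist"; returns (picture, depth): 384x512x3 uint8, blue, green, red; 384x512 float32, m along the optical axis (not along the pixel's ray), 0 where there is no reading.
- arm.camera_model(name): a dict with "fovy" (degrees; the focal length in pixels is half the picture's height over the tangent of half this angle, whatever the lens; pixels are square), "cx", "cy" (the principal point, pixels), "pose" (4x4, takes a point from camera to world coordinates); the wrist camera has in their place "mount" (4x4, takes a point from camera to tool coordinates, whose origin is the TCP and whose axes are the flange's). Camera axes: x right, y down, z forward; pixel columns grow to the right and rows downward; lengths in m; the calibration is good to about 2 mm. A picture is of the moment at which its call begins: read the wrist's pose just before it. camera_model takes no time and is no camera call.
- arm.job_done(): hands the job in; it is judged then, once.
The state is a dict: "time_s": time; "joint_positions": joint angles; "joint_vel": joint speeds; "joint_efforts": joint torques, N m; "tool_pos": TCP position; "eef_rot": TCP orientation; "wrist_force": force on the tool from outside, world axes, zero at the start; "wrist_torque": the same for the moment, N m; "width": finger opening in m; "finger_force": force on a finger pad.
Only numpy, scipy, OpenCV 4.12 (cv2) and the standard library are available. Lean on these libraries where they do the work, as an engineer would, in place of code of your own. Each camera call takes 0.05 s, during which the arm holds its last target. There are 200 camera calls.

## Task

Please hold the tool case open for me: first swing the lamp arm clear of the case, then tug the lid up by its bar pull to learn whether the catch under it has hold. If it is caught, don't wrench it, give the round knob a quarter turn to free it; then lift the lid by the pull to more than half open and finish still holding it there, since it has no stay and drops when let go. Leave the lamp swung aside and the other things on the bench where they lie.

Things in the scene. Friction and masses are not known exactly. Their poses are not given: they have to be found in the camera images.
- case: Plywood tool case fixed on the bench, 210 mm deep (its x), 320 wide (its y), 135 high with the lid shut, dark steel corner plates. Origin: centre of its underside; at yaw 0 its front faces -x (the robot) and the lid is hinged along the far (+x) top edge.
- lid: The lid with pull and knob; origin = middle of the hinge line, y along it, z up when shut; opens 0 to 1.25 rad about +y (front rises; half open: 0.63). 15 mm plywood, 0.5 to 0.9 kg with fittings (4 to 6 N at the pull), no stay: falls shut when let go. If the catch has hold the lid rises only about 2 to 3 mm at the front and stops hard; otherwise it lifts freely.
- lid_hinge (a point): Middle of the lid's hinge line (same as the lid's origin), 120 mm above the bench, 105 mm behind the case's centre; the line runs along the case's y axis.
- pull_mid (a point): Middle of the lid's bar pull: round steel bar 10 mm thick, 110 mm long between its feet, along the case's y axis, its axis 36 mm above the lid's top. Lid shut: 60 mm in front of the case's centre, 50 mm to its left (+y), 172 mm above the bench. 170 mm from the hinge line; moves with the lid, axes of the lid. The bar may turn between finger pads as the lid swings.
- knob_top (a point): Centre of the top of the catch's round black ribbed knob, right of the pull: 32 mm diameter, its top 28 mm above the lid, 50 mm in front of the case's centre, 90 mm to its right (-y). This point belongs to the lid: it does not show how the knob is turned. Knob: light friction (0.06 N m), turns all the way round without stops or mark. See strike for what it works.
- strike: Steel strike plate hidden inside the case's front wall below the knob; origin at its lower edge on the wall. A pawl on the knob's shaft, unseen under the lid, is caught below it while pointing within about 40 degrees of the case's front; it starts up to 70 degrees either side, caught or free. If caught, a quarter turn (80 to 100 degrees) either way frees it; if free, a turn may catch it.
- lamp_arm (a joint): Swing of the bench lamp's arm about its post, rad, positive counter-clockwise seen from above. Near 0 the arm hangs low over lid, pull and knob and blocks gripper and lid; from 0.9 on the whole lamp is clear of the case; stop at 1.3. It stays where it is left; about 2 N at boom_grip moves it.
- boom_grip (a point): Point on the axis of the lamp's arm, a level aluminium tube 14 mm thick, 220 mm above the bench, 140 mm from the post's axis; point x points outward along the arm. From 180 to 340 mm from the post the arm carries a dark light bar 40 mm wide, underside 205 mm above the bench.
- post_top (a point): Axis of the lamp's post at the arm's height (220 mm): the arm turns about the vertical through it. The post stands fixed on the bench right of the case, about 275 mm from its centre; its hub and small tension knob rise to 253 mm.
- tape_measure: Pocket tape measure lying loose, 60 x 74 x 28 mm, a bystander. Origin under its middle.
- sanding_block: Cork sanding block lying loose, 96 x 63 x 30 mm, a bystander. Origin under its middle.
- try_square: Small try square lying loose, 153 x 105 x 15 mm, a bystander. Origin under its middle.
- hammer: Small hammer lying loose, 317 x 92 x 26 mm, a bystander. Origin under its middle.

How it is judged:
On the way, in this order (a step that is already met when the one before it is completed fails the run):
1. the lamp arm is swung clear of the case (value of joint lamp_arm above 0.85 rad), for 0.2 s.
2. the lid has been tried: tugged against the catch (over 2 N on the strike plate), or it has come up ((contact force between strike and anything else above 2 N or angle between lid's own z axis and vertical above 0.1 rad)), for 0.05 s.
At the end, for the whole second after the job is handed in: The lid is more than half open (over 0.65 rad of 1.25) and still, held there by the fingers (over 1.5 N of contact), and the lamp arm is still clear of the case (0.85 rad or more) (angle between lid's own z axis and vertical above 0.65 rad and contact force between the fingers and lid above 1.5 N and value of joint lamp_arm above 0.85 rad and angular speed of lid below 0.1 rad/s); the arm keeps its last pose, push and grip.
It fails at once if the tape measure is pushed more than 3 cm from where it lay (distance of tape_measure from where it was at the start of the episode above 0.03 m).
It fails at once if the sanding block is pushed more than 3 cm from where it lay (distance of sanding_block from where it was at the start of the episode above 0.03 m).
It fails at once if the try square is pushed more than 3 cm from where it lay (distance of try_square from where it was at the start of the episode above 0.03 m).
It fails at once if the hammer is pushed more than 3 cm from where it lay (distance of hammer from where it was at the start of the episode above 0.03 m).
It fails at once if the caught lid is wrenched: more than 60 N on the strike plate (contact force between strike and anything else above 60 N).
It also fails if it takes over 72 s, if anything falls off the work surface, if the arm or the gripper's body presses on something with over 40 N, if the wrist force passes 120 N, or if a joint passes its speed limit or range.

## Working session

There is one attempt and no reset: what is moved stays moved. The work goes in short steps, Python scripts to look and compute and a shell command to move; the robot and the scene stay as the last step left them, time stands still between calls to the robot, and variables do not carry over. Pictures are saved under pics/ and viewed, at most 10 in all, crops included, and the job is handed in when it is done.

```bash
ls; mkdir -p pics
cat > h.py <<'E'
import numpy as np, cv2
from cell import arm
from scipy.spatial.transform import Rotation as R
def pose():
    s=arm.observe(); q=s['eef_rot']; T=np.eye(4); T[:3,:3]=R.from_quat([q[1],q[2],q[3],q[0]]).as_matrix(); T[:3,3]=s['tool_pos']; return T
def cam(n):
    m=arm.camera_model(n); f=192/np.tan(np.radians(m['fovy'])/2)
    P=np.array(m['pose']) if 'pose' in m else pose()@np.array(m['mount'])
    return f,m['cx'],m['cy'],P
def pts(C,D):
    f,cx,cy,P=C; v,u=np.mgrid[:384,:512]
    c=np.stack([(u-cx)/f*D,(v-cy)/f*D,D],-1); return c@P[:3,:3].T+P[:3,3]
def ray(C,u,v,z):
    f,cx,cy,P=C; d=P[:3,:3]@[(u-cx)/f,(v-cy)/f,1]; return P[:3,3]+d*(z-P[2,3])/d[2]
E
python3 - <<'E'
from h import *
print(arm.pinch_z); print(arm.observe())
ims=[]
for n in ['top','side','wrist']:
    C=cam(n); im,D=arm.capture(n); np.savez(f'{n}0.npz',im=im,D=D,P=C[3],f=C[0],c=C[1:3]); print(n,C)
    cv2.imwrite(f'pics/{n}0.png',im)
    if n!='wrist': ims.append(im)
cv2.imwrite('pics/a.png',cv2.resize(np.vstack(ims),(400,600)))
E
```

```text
pics
0.1547
{'time_s': 0.0, 'joint_positions': array([-1.23766733e+00,  9.18388460e-02,  1.23191955e+00, -2.31753726e-05,
        1.81981231e+00, -5.66639462e-02]), 'joint_vel': array([-2.01901907e-03,  7.06298024e-06, -5.08879545e-04,  8.78162125e-04,
        2.71199423e-04,  5.65244370e-04]), 'joint_efforts': array([-5.84594527e-04, -4.58732665e+01, -4.18020523e+01, -1.37825596e-04,
        1.16652728e-02,  2.24066406e-05]), 'tool_pos': array([ 0.22802733, -0.55502791,  0.40354352]), 'eef_rot': array([-9.78046119e-04,  9.81067796e-01,  1.93662080e-01, -1.47406818e-04]), 'wrist_force': array([-0.98114154,  0.87410443,  0.35856328]), 'wrist_torque': array([-0.01884439, -0.03700482,  0.06372893]), 'finger_force': 0.0, 'width': 0.08553322560700691}
top (np.float64(472.770551680714), 256.3106967112926, 186.7699134967161, array([[ 0.01751378, -0.85066779,  0.52541182, -0.41276524],
       [-0.99975196, -0.02213019, -0.00250472, -0.04647879],
       [ 0.01375815, -0.52523763, -0.85084437,  1.68855325],
       [ 0.        ,  0.        ,  0.        ,  1.        ]]))
side (np.float64(413.3525174676293), 250.98591557167924, 193.41541895772139, array([[ 0.99727122, -0.0640259 ,  0.03675327,  0.4591965 ],
       [-0.07250784, -0.75584996,  0.65071764, -0.98792455],
       [-0.01388282, -0.65160688, -0.75842979,  1.2143088 ],
       [ 0.        ,  0.        ,  0.        ,  1.        ]]))
wrist (np.float64(283.642449515954), 255.06313257037408, 190.62186367123329, array([[ 0.37886128, -0.88953285, -0.25533398,  0.29143098],
       [-0.92544791, -0.3651103 , -0.101196  , -0.52696278],
       [-0.0032079 ,  0.27463755, -0.96154247,  0.37232246],
       [ 0.        ,  0.        ,  0.        ,  1.        ]]))
```

View pics/top0.png

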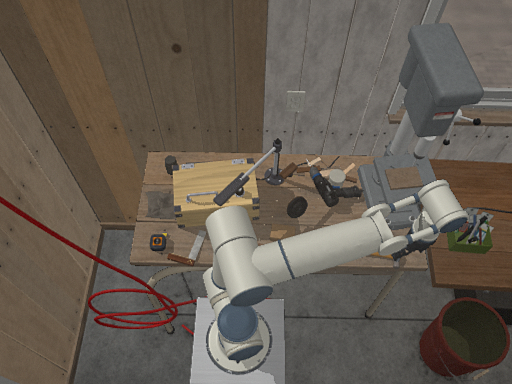

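View pics/side0.png

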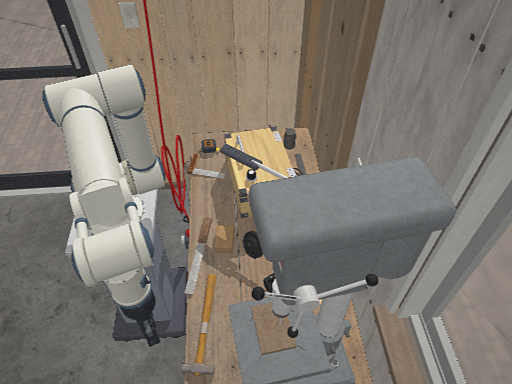

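The top view shows the case at (175–258, 162–225). The lamp post is near (275, 148–180), its arm reaches to (220, 200), and the pull is at about (190–225, 196). The side view shows the knob near (251, 174). Next I'll measure with depth.

Run:
```python
from h import *
for n in ['top','side']:
    d=np.load(n+'0.npz'); im=d['im']; X=pts((d['f'],*d['c'],d['P']),d['D'].astype(float)); z=X[...,2]
    ok=(d['D']>0)&(X[...,0]>.3)&(X[...,0]<.95)&(X[...,1]<.5)&(X[...,1]>-.45)
    lid=ok&(abs(z-.135)<.008); 
    k,l,st,_=cv2.connectedComponentsWithStats(lid.astype(np.uint8)); i=1+st[1:,4].argmax(); m=l==i
    print(n,'lid z',np.median(z[m]),m.sum(),cv2.minAreaRect((X[m][:,:2]*1000).astype(np.float32)))
    for a,b in [(.155,.19),(.2,.215),(.215,.235),(.235,.26)]:
        q=ok&(z>a)&(z<b); k,l,st,ce=cv2.connectedComponentsWithStats(q.astype(np.uint8))
        for i in range(1,k):
            if st[i,4]>15:
                p=X[l==i]; print(a,st[i],p.min(0).round(3),p.max(0).round(3), np.median(p,0).round(3))
a=np.load('top0.npz')['im'][130:270,125:325]; b=np.load('side0.npz')['im'][120:260,170:370]
cv2.imwrite('pics/c.png',np.vstack([cv2.resize(x,(428,300),interpolation=2) for x in (a,b)]))
```

```text
top lid z 0.13661868452548231 3066 ((556.2889404296875, 110.43675994873047), (219.8997802734375, 322.31378173828125), 8.574908256530762)
0.155 [ 123  118  233   13 1243] [ 0.812 -0.448  0.155] [0.843 0.5   0.19 ] [0.825 0.03  0.173]
0.155 [274 151   6   7  24] [ 0.67  -0.138  0.155] [ 0.683 -0.117  0.189] [ 0.675 -0.129  0.172]
0.155 [236 186   8   8  32] [ 0.503 -0.001  0.155] [0.532 0.025 0.17 ] [0.513 0.009 0.163]
0.155 [187 191  32   7  90] [0.477 0.093 0.155] [0.503 0.207 0.188] [0.488 0.15  0.175]
0.2 [121 115  35   5  75] [0.811 0.363 0.2  ] [0.825 0.5   0.215] [0.819 0.43  0.208]
0.2 [156 114  80   8 198] [0.815 0.041 0.2  ] [0.838 0.361 0.215] [0.826 0.194 0.208]
0.2 [236 116  59   6 147] [ 0.819 -0.198  0.2  ] [0.837 0.037 0.215] [ 0.827 -0.085  0.207]
0.2 [296 117  61   7 150] [ 0.812 -0.449  0.2  ] [ 0.841 -0.205  0.215] [ 0.825 -0.329  0.208]
0.215 [120 110  95   8 308] [0.811 0.124 0.215] [0.842 0.5   0.235] [0.824 0.322 0.225]
0.215 [215 112 143  10 446] [ 0.812 -0.448  0.215] [0.844 0.121 0.235] [ 0.826 -0.156  0.225]
0.215 [213 144  69  62 596] [ 0.413 -0.142  0.215]
[... 558 characters left out ...]
  10   8  59] [ 0.5   -0.002  0.155] [0.531 0.03  0.168] [0.515 0.012 0.162]
0.2 [313  77  16  46  66] [0.812 0.207 0.2  ] [0.826 0.493 0.215] [0.823 0.357 0.207]
0.2 [330 132  13  36  61] [ 0.816 -0.038  0.2  ] [0.825 0.145 0.215] [0.818 0.043 0.208]
0.215 [313  74  17  43  93] [0.811 0.21  0.215] [0.826 0.493 0.235] [0.822 0.361 0.225]
0.215 [329 121  17  47 102] [ 0.815 -0.059  0.215] [0.825 0.179 0.235] [0.819 0.044 0.226]
0.215 [219 144  69  35 544] [ 0.41  -0.08   0.215] [0.63  0.103 0.23 ] [0.5   0.02  0.223]
0.235 [313  67  18  46 120] [0.811 0.213 0.235] [0.826 0.5   0.26 ] [0.823 0.356 0.248]
0.235 [329 117  18  51 144] [ 0.816 -0.077  0.235] [0.826 0.188 0.259] [0.819 0.042 0.248]
```

View pics/c.png

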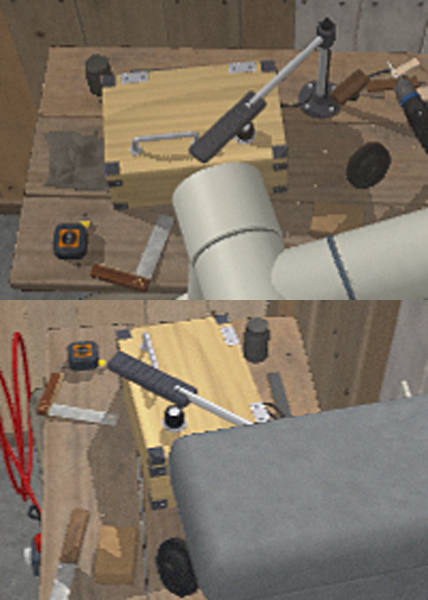

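The lower crop shows the knob just in front of the lamp's light bar, and the pull free at the left end of the lid. The measurements agree with each other and put the case yaw at about +7.8°. Next: fit the lamp arm, check clearances, and plan the push.

Run:
```python
from h import *
for n in ['top','side']:
    d=np.load(n+'0.npz'); X=pts((d['f'],*d['c'],d['P']),d['D'].astype(float)); z=X[...,2]
    q=(d['D']>0)&(z>.213)&(z<.236)&(X[...,0]>.38)&(X[...,0]<.7)&(X[...,1]<.15)&(X[...,1]>-.15)
    k,l,st,_=cv2.connectedComponentsWithStats(q.astype(np.uint8)); p=X[l==1+st[1:,4].argmax()]
    if n=='top': tp=p
    vx,vy,x0,y0=cv2.fitLine(p[:,:2].astype(np.float32),cv2.DIST_HUBER,0,.01,.01).ravel()
    print(n,'arm angle',np.degrees(np.arctan2(vy,vx)),'pt',x0,y0)
    t=(p[:,0]-x0)*vx+(p[:,1]-y0)*vy; print(t.min(),t.max())
    q=(d['D']>0)&(z>.03)&(X[...,0]>.25)&(X[...,0]<.8)&(X[...,1]<-.15)&(X[...,1]>-.9)
    # occupancy grid max height, 10 cm cells
    for xa in np.arange(.25,.8,.1):
        print(round(xa,2),[ (round(float(z[m].max()),2) if (m:=q&(X[...,0]>=xa)&(X[...,0]<xa+.1)&(X[...,1]>=ya)&(X[...,1]<ya+.1)).sum()>3 else 0) for ya in np.arange(-.75,-.15,.1)])
```

```text
top arm angle -40.275757 pt 0.5170467 0.0098224105
-0.12449195733660781 0.22380733931521427
0.25 [0, 0.62, 0.62, 0.56, 0, 0]
0.35 [0, 0.25, 0.25, 0, 0, 0.04]
0.45 [0.74, 0.74, 0.74, 0.07, 0.07, 0.1]
0.55 [0.74, 0.74, 0.74, 0.08, 0.08, 0]
0.65 [0, 0.74, 0.74, 0.08, 0.07, 0.06]
0.75 [0, 0.78, 0.74, 0, 0.04, 0]
side arm angle -39.62563 pt 0.5042764 0.015596618
-0.11264302381044333 0.15474115602847907
0.25 [0, 0.62, 0.62, 0.56, 0, 0]
0.35 [0.25, 0.25, 0.25, 0, 0, 0.04]
0.45 [0.74, 0.74, 0.73, 0.06, 0.07, 0.09]
0.55 [0.73, 0.74, 0.74, 0.06, 0.06, 0]
0.65 [0.73, 0.74, 0.74, 0.03, 0, 0]
0.75 [0.28, 0.74, 0.74, 0, 0, 0]
```

```bash
python3 -m inch '[[0,0,-6,0,0,-1,0],[0,0,-6,0,0,-1,0],[0,0,-6,0,0,-1,0],[0,0,-6,0,0,-1,0],[0,0,-6,0,0,-1,0],[0,0,-6,0,0,-1,0],[0,0,-6,0,0,-1,0],[0,0,-6,0,0,-1,0],[0,0,-6,0,0,-1,0],[0,0,-6,0,0,-0.44,0]]' 60
cat >> h.py <<'E'
def go(x,y,z,q=False):
    T=pose(); d=T[:3,:3].T@(np.array([x,y,z])-T[:3,3])*1000
    s=arm.observe(); yaw=np.degrees(np.arctan2(T[1,0],T[0,0]))
    print('to',(x,y,z),'tool mm',d.round(1),'yaw',yaw.round(1),'tool z',T[:3,2].round(3)); return d
E
python3 -c "
from h import *
go(.607,-.002,.465); print(arm.observe()['joint_positions'].round(2))"
```

```text
time_s: 1.15
tool_pos: [0.228, -0.5551, 0.4644]
eef_rot: [-0.0, 0.655, 0.755, 0.0]
wrist_force: [0.0, 0.1, 0.7]
width: -0.0003
finger_force: 0.0
to (0.607, -0.002, 0.465) tool mm [ 4.940e+02  4.534e+02 -2.000e-01] yaw 98.1 tool z [-0.     0.001 -1.   ]
[-1.24  0.11  1.1  -0.    1.93 -1.38]
```

```bash
python3 -m inch '[[35,32,0,0,0,0,0],[35,32,0,0,0,0,0],[35,32,0,0,0,0,0],[35,32,0,0,0,0,0],[35,32,0,0,0,0,0],[35,32,0,0,0,0,0],[35,32,0,0,0,0,0],[35,32,0,0,0,0,0],[35,32,0,0,0,0,0],[35,32,0,0,0,0,0]]'
python3 -m inch '[[36,33,0,0,0,0,0],[36,33,0,0,0,0,0],[36,33,0,0,0,0,0],[36,33,0,0,0,0,0],[0,0,0,0,0,0,0],[0,0,0,0,0,0,0]]'
python3 -c "
from h import *
go(.607,-.002,.368); print(arm.observe()['joint_positions'].round(2))"
```

```text
time_s: 2.15
tool_pos: [0.4979, -0.1627, 0.4645]
eef_rot: [0.0, 0.657, 0.754, -0.0]
wrist_force: [1.3, -1.0, -0.6]
width: -0.0002
finger_force: 0.0
time_s: 2.75
tool_pos: [0.6089, -0.0029, 0.4634]
eef_rot: [-0.001, 0.656, 0.755, -0.001]
wrist_force: [-0.3, 1.0, 0.7]
width: -0.0002
finger_force: 0.0
to (0.607, -0.002, 0.368) tool mm [ 1.1 -1.5 95.4] yaw 98.0 tool z [-0.002 -0.    -1.   ]
[-0.06  0.14  1.08 -0.    1.93 -0.2 ]
```

```bash
python3 -m inch '[[0,-1,24,0,0,0,0],[0,0,24,0,0,0,0],[0,0,24,0,0,0,0],[0,0,24,0,0,0,0],[0,0,0,0,0,0,0]]'
python3 - <<'E'
from h import *
s=arm.observe(); print(s['tool_pos'])
p=np.array(s['tool_pos'][:2]); T=pose()[:2,:2]
for th in list(range(140,211,7)):
    a=np.radians(th); u=np.array([np.cos(a),np.sin(a)]); t=np.array([-u[1],u[0]])
    q=np.array([.678,-.127])+.14*u-.02*t; print(th,q.round(3),(T.T@(q-p)*1000).round(1)); p=q
E
```

```text
time_s: 3.25
tool_pos: [0.6063, -0.0056, 0.3648]
eef_rot: [-0.002, 0.658, 0.753, -0.002]
wrist_force: [-0.7, -0.0, -0.6]
width: -0.0002
finger_force: 0.0
[ 0.60626906 -0.00555941  0.36477821]
140 [ 0.584 -0.022] [-12.9 -24.6]
147 [ 0.571 -0.034] [-10.5 -13.7]
154 [ 0.561 -0.048] [-12.1 -12.3]
161 [ 0.552 -0.063] [-13.5 -10.7]
168 [ 0.545 -0.078] [-14.7  -9. ]
175 [ 0.54  -0.095] [-15.7  -7.1]
182 [ 0.537 -0.112] [-16.5  -5.2]
189 [ 0.537 -0.129] [-17.   -3.1]
196 [ 0.538 -0.146] [-17.2  -1. ]
203 [ 0.541 -0.163] [-17.2   1.1]
210 [ 0.547 -0.18 ] [-17.    3.2]
```

```bash
python3 -m inch '[[-6,-12,0,0,0,0,0],[-7,-13,0,0,0,0,0],[-10,-14,0,0,0,0,0],[-12,-12,0,0,0,0,0],[-13,-11,0,0,0,0,0],[-15,-9,0,0,0,0,0],[0,0,0,0,0,0,0]]'
python3 -m inch '[[-16,-7,0,0,0,0,0],[-16,-5,0,0,0,0,0],[-17,-3,0,0,0,0,0],[0,0,0,0,0,0,0]]'
python3 -m inch '[[-17,-1,0,0,0,0,0],[-9,0,0,0,0,0,0],[0,0,0,0,0,0,0]]'
python3 - <<'E'
from h import *
ims=[]
for n in ['top','side']:
    C=cam(n); im,D=arm.capture(n); X=pts(C,D.astype(float)); z=X[...,2]
    q=(D>0)&(z>.19)&(z<.236)&(X[...,0]>.25)&(X[...,0]<.7)&(X[...,1]<.15)&(X[...,1]>-.4)
    k,l,st,ce=cv2.connectedComponentsWithStats(q.astype(np.uint8))
    for i in range(1,k):
        if st[i,4]>15: p=X[l==i]; c=np.median(p,0); print(n,st[i],c.round(3),'angle from post',np.degrees(np.arctan2(c[1]+.127,c[0]-.678))%360,p.min(0).round(3),p.max(0).round(3))
    ims.append(im[110:290,120:390])
cv2.imwrite('pics/d.png',np.vstack([cv2.resize(x,(440,293),interpolation=2) for x in ims]))
E
```

```text
time_s: 3.95
tool_pos: [0.5445, -0.0784, 0.3696]
eef_rot: [0.001, 0.658, 0.753, -0.0]
wrist_force: [0.3, 0.4, 0.7]
width: 0.0
finger_force: 0.0
time_s: 4.35
tool_pos: [0.5372, -0.1281, 0.3687]
eef_rot: [-0.0, 0.658, 0.753, -0.0]
wrist_force: [-0.6, 0.4, -0.0]
width: -0.0002
finger_force: 0.0
time_s: 4.65
tool_pos: [0.5401, -0.1535, 0.3685]
eef_rot: [-0.0, 0.657, 0.753, -0.0]
wrist_force: [-0.1, 0.3, 0.7]
width: -0.0
finger_force: 0.0
top [273 145   4   8  24] [ 0.672 -0.119  0.215] angle from post 130.38625871452967 [ 0.666 -0.125  0.194] [ 0.683 -0.112  0.235]
top [289 177  26  45 466] [ 0.435 -0.213  0.226] angle from post 199.48766841619587 [ 0.357 -0.256  0.211] [ 0.539 -0.171  0.236]
side [203 203  49  27 589] [ 0.428 -0.222  0.224] angle from post 200.74968876232796 [ 0.356 -0.258  0.205] [ 0.502 -0.176  0.232]
```

View pics/d.png

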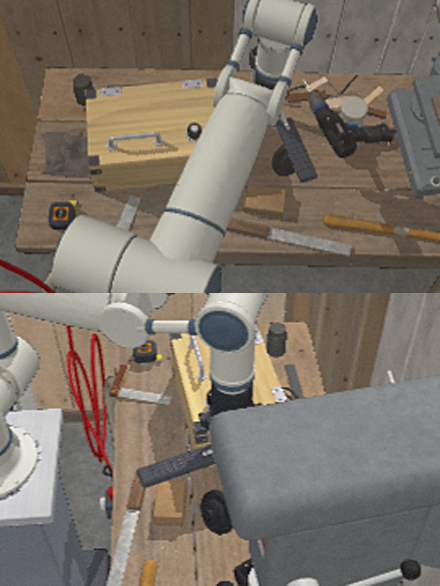

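The light bar is now clear of the case. In the image it is at about (300, 150), which is 200° and roughly 60° from where it started. I'll push a few degrees more for margin, then back off and rise.

```bash
python3 -m inch '[[-8,0,0,0,0,0,0],[-8,1,0,0,0,0,0],[-4,1,0,0,0,0,0],[0,0,0,0,0,0,0]]'
python3 -m inch '[[8,0,0,0,0,0,0],[20,0,0,0,0,0,0.6],[20,0,-20,0,0,0,0.6],[20,0,-20,0,0,0,0.6],[0,0,0,0,0,0,0.6]]'
python3 - <<'E'
from h import *
go(.487,.150,.40)
E
```

```text
time_s: 5.15
tool_pos: [0.5441, -0.1685, 0.3688]
eef_rot: [-0.006, 0.655, 0.756, 0.003]
wrist_force: [-10.0, 23.3, 5.1]
width: -0.0002
finger_force: 12.5
time_s: 5.65
tool_pos: [0.5353, -0.1035, 0.4126]
eef_rot: [0.003, 0.656, 0.755, 0.001]
wrist_force: [-0.0, -0.2, 0.5]
width: 0.0511
finger_force: 0.0
to (0.487, 0.15, 0.4) tool mm [257.8 -12.8  11.9] yaw 98.0 tool z [ 0.006 -0.001 -1.   ]
```

The lamp reached its stop, so it is fully aside. Next I'll go above the pull and refine the pull and knob with the wrist camera.

```bash
python3 -m inch '[[37,-2,-3,0,0,0,0.6],[37,-2,-3,0,0,0,0.6],[37,-2,-3,0,0,0,0.6],[37,-2,-3,0,0,0,0.6],[37,-2,-3,0,0,0,0.6],[37,-2,-3,0,0,0,0.6],[36,-1,0,0,0,0,0.6],[0,0,0,0,0,0,0.6],[0,0,0,0,0,0,0.6]]'
python3 - <<'E'
from h import *
C=cam('wrist'); im,D=arm.capture('wrist'); cv2.imwrite('pics/w1.png',im)
X=pts(C,D.astype(float)); z=X[...,2]; print(arm.observe()['tool_pos'])
np.savez('w1.npz',im=im,D=D,X=X)
q=(D>0)&(z>.152)&(z<.19)&(X[...,0]>.3)&(X[...,0]<.7)&(X[...,1]<.3)
k,l,st,ce=cv2.connectedComponentsWithStats(q.astype(np.uint8))
for i in range(1,k):
    if st[i,4]>40: p=X[l==i]; print(st[i],np.median(p,0).round(4),p.min(0).round(3),p.max(0).round(3),cv2.minAreaRect((p[:,:2]*1000).astype(np.float32)))
for n in ['top','side']:
    C=cam(n); im,D=arm.capture(n); X=pts(C,D.astype(float)); z=X[...,2]
    q=(D>0)&(z>.152)&(z<.19)&(X[...,0]>.44)&(X[...,0]<.57)&(X[...,1]<.25)&(X[...,1]>-.05)
    k,l,st,ce=cv2.connectedComponentsWithStats(q.astype(np.uint8))
    for i in range(1,k):
        if st[i,4]>15: p=X[l==i]; print(n,st[i],np.median(p,0).round(4),p.min(0).round(3),p.max(0).round(3),cv2.minAreaRect((p[:,:2]*1000).astype(np.float32)))
E
```

```text
time_s: 6.55
tool_pos: [0.4876, 0.1489, 0.4259]
eef_rot: [0.0, 0.657, 0.754, -0.001]
wrist_force: [-0.1, -1.3, -0.5]
width: 0.0515
finger_force: 0.0
[0.48770822 0.14831485 0.42594911]
[ 251  117   13  137 1670] [0.4861 0.1641 0.1747] [0.475 0.1   0.153] [0.499 0.214 0.177] ((486.9240417480469, 157.17526245117188), (9.958858489990234, 115.0343017578125), 8.144392013549805)
[251 305  33  20 471] [0.5133 0.0289 0.1615] [0.5   0.014 0.152] [0.532 0.035 0.165] ((514.6495361328125, 26.2337589263916), (32.86224365234375, 16.5615291595459), 14.66810131072998)
top [235 185   9   9  62] [0.5161 0.0142 0.1639] [ 0.501 -0.001  0.153] [0.539 0.03  0.171] ((518.5867919921875, 14.18271541595459), (34.04891586303711, 30.254104614257812), 34.54640579223633)
side [236 135   9  24  69] [0.4871 0.1388 0.1742] [0.474 0.09  0.157] [0.498 0.206 0.179] ((486.04498291015625, 148.3541259765625), (9.865310668945312, 117.36204528808594), 8.42339038848877)
side [246 169  10   9  67] [0.5151 0.0094 0.1611] [ 0.499 -0.005  0.152] [0.532 0.031 0.169] ((515.4608154296875, 11.878490447998047), (32.638397216796875, 31.471330642700195), 61.08744430541992)
```

View pics/w1.png

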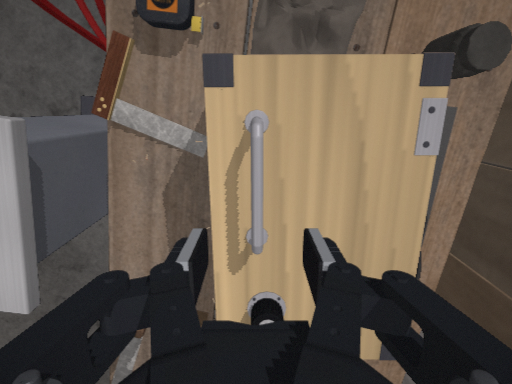

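The wrist view shows the bar from (257, 120) to (257, 245) and the knob at (267, 308). The bar's axis is z≈0.172, centred at (0.487, 0.153), and the tool is aligned with it. Now I'll grasp.

```bash
python3 -m inch '[[2,0,20,0,0,0,0.6],[2,0,25,0,0,0,0.6],[0,0,25,0,0,0,0.6],[0,0,20,0,0,0,0.6],[0,0,9,0,0,0,0.6],[0,0,0,0,0,0,0],[0,0,0,0,0,0,0],[0,0,0,0,0,0,0],[0,0,0,0,0,0,0]]' 60
python3 -m inch '[[0,0,0,0,0,0,0],[0,0,-1,0,0,0,0],[0,0,-1,0,0,0,0],[0,0,0,0,0,0,0]]'
python3 -m inch '[[0,0,-1,0,0,0,0],[0,0,0,0,0,0,0]]'
```

```text
time_s: 7.6
tool_pos: [0.4873, 0.1529, 0.3295]
eef_rot: [0.002, 0.657, 0.754, 0.002]
wrist_force: [4.7, 0.9, 0.9]
width: 0.008
finger_force: 58.5
time_s: 8.0
tool_pos: [0.4875, 0.1529, 0.3295]
eef_rot: [0.001, 0.657, 0.754, 0.001]
wrist_force: [8.2, -0.8, -4.9]
width: 0.0078
finger_force: 58.7
time_s: 8.2
tool_pos: [0.4876, 0.1529, 0.3298]
eef_rot: [0.001, 0.657, 0.754, 0.001]
wrist_force: [9.7, 0.7, -7.0]
width: 0.0078
finger_force: 58.4
```

```bash
python3 -m inch '[[0,0,-1,0,0,0,0],[0,0,-1,0,0,0,0],[0,0,0,0,0,0,0]]'
python3 -m inch '[[0,0,-1,0,0,0,0],[0,0,-1,0,0,0,0],[0,0,0,0,0,0,0]]'
```

```text
time_s: 8.5
tool_pos: [0.488, 0.153, 0.3317]
eef_rot: [0.001, 0.657, 0.754, 0.001]
wrist_force: [13.6, 1.3, -9.1]
width: 0.0076
finger_force: 58.3
time_s: 8.8
tool_pos: [0.4882, 0.153, 0.332]
eef_rot: [0.001, 0.657, 0.754, 0.001]
wrist_force: [16.4, 1.5, -16.3]
width: 0.0075
finger_force: 58.3
```

```bash
python3 -m inch '[[0,0,-1,0,0,0,0],[0,0,-1,0,0,0,0],[0,0,0,0,0,0,0]]'
```

```text
time_s: 9.1
tool_pos: [0.4885, 0.1531, 0.3322]
eef_rot: [0.001, 0.657, 0.754, 0.0]
wrist_force: [21.0, 2.6, -23.0]
width: 0.0077
finger_force: 58.1
```

It's caught: 2 mm of commanded lift gives only 0.2 mm of motion and +7 N. I'll ease back down, release, and go to the knob.

```bash
python3 -m inch '[[0,0,3,0,0,0,0],[0,0,3,0,0,0,0],[0,0,3,0,0,0,0],[0,0,0,0,0,0,0.6],[0,0,0,0,0,0,0.6],[0,0,-20,0,0,0,0.6],[0,0,-25,0,0,0,0.6],[0,0,-25,0,0,0,0.6],[0,0,0,0,0,0,0.6]]'
python3 - <<'E'
from h import *
go(.515,.0115,.40)
print(arm.observe()['joint_positions'].round(2))
E
```

```text
time_s: 10.0
tool_pos: [0.4866, 0.1531, 0.4018]
eef_rot: [0.002, 0.657, 0.754, 0.002]
wrist_force: [-0.3, -0.3, -0.3]
width: 0.0513
finger_force: 0.0
to (0.515, 0.0115, 0.4) tool mm [-144.2    8.8    1.7] yaw 97.9 tool z [ 0.005  0.002 -1.   ]
[ 0.24 -0.15  1.48  0.    1.81  0.1 ]
```

```bash
python3 -m inch '[[-36,2.5,0,0,0,0,0.7],[-36,2.5,0,0,0,0,0.7],[-36,2.5,0,0,0,0,0.7],[-35,2.5,0,0,0,0,0.7],[0,0,0,0,0,0,0.7],[0,0,20,0,0,0,0.7],[0,0,20,0,0,0,0.7],[0,0,20,0,0,0,0.7],[0,0,15,0,0,0,0.7],[0,0,10,0,0,0,0.7]]'
python3 -m inch '[[0,0,0,0,0,0,0],[0,0,0,0,0,0,0],[0,0,0,0,0,0,0],[0,0,0,0,0,0,0]]' 30
python3 - <<'E'
from h import *
go(.516,.013,.316)
print(arm.observe()['joint_positions'].round(2))
E
```

```text
time_s: 11.0
tool_pos: [0.5158, 0.0132, 0.3106]
eef_rot: [-0.001, 0.657, 0.754, -0.001]
wrist_force: [0.0, 0.4, -0.5]
width: 0.0596
finger_force: 0.0
time_s: 11.4
tool_pos: [0.5172, 0.013, 0.3135]
eef_rot: [0.002, 0.657, 0.754, 0.002]
wrist_force: [9.2, 2.3, -5.6]
width: 0.0306
finger_force: 33.0
to (0.516, 0.013, 0.316) tool mm [ 0.1 -1.1 -2.5] yaw 97.9 tool z [ 0.005  0.001 -1.   ]
[-0.04 -0.13  1.61  0.    1.66 -0.18]
```

```bash
python3 -m inch '[[0,1.5,0,0,0,0.6,0],[0,0,0,0,0,1,0],[0,0,0,0,0,1,0],[0,0,0,0,0,1,0],[0,0,0,0,0,1,0],[0,0,0,0,0,1,0],[0,0,0,0,0,1,0],[0,0,0,0,0,1,0],[0,0,0,0,0,1,0],[0,0,0,0,0,1,0]]' 
python3 -m inch '[[0,0,0,0,0,1,0],[0,0,0,0,0,0.7,0],[0,0,0,0,0,0,0]]'
python3 - <<'E'
from h import *
go(.516,.013,.316)
print(arm.observe()['joint_positions'].round(2))
E
```

```text
time_s: 12.4
tool_pos: [0.5164, 0.0142, 0.3134]
eef_rot: [-0.002, 0.984, 0.181, -0.002]
wrist_force: [-10.8, 6.3, 2.2]
width: 0.0307
finger_force: 33.8
time_s: 12.7
tool_pos: [0.5163, 0.0147, 0.3134]
eef_rot: [-0.003, 0.998, 0.065, -0.002]
wrist_force: [-10.8, 7.7, 1.5]
width: 0.0312
finger_force: 33.8
to (0.516, 0.013, 0.316) tool mm [-0.6  1.6 -2.6] yaw 7.4 tool z [-0.005  0.005 -1.   ]
[-0.04 -0.13  1.61  0.    1.67  1.4 ]
```

```bash
python3 -m inch '[[0,0,0,0,0,0,0.7],[0,0,0,0,0,0,0.7],[0,0,0,0,0,0,0.7],[0,0,-20,0,0,0,0.7],[0,0,-25,0,0,0,0.7],[0,0,-25,0,0,0,0.7],[0,0,-20,0,0,-1,0.7],[0,0,0,0,0,-1,0.7],[0,0,0,0,0,-1,0.7],[0,0,0,0,0,-1,0.6]]'
python3 -m inch '[[0,0,0,0,0,-1,0.6],[0,0,0,0,0,-1,0.6],[0,0,0,0,0,-1,0.6],[0,0,0,0,0,-1,0.6],[0,0,0,0,0,-1,0.6],[0,0,0,0,0,-1,0.6],[0,0,0,0,0,-1,0.6],[0,0,0,0,0,-0.3,0.6],[0,0,0,0,0,0,0.6]]'
python3 - <<'E'
from h import *
go(.4875,.153,.4)
E
```

```text
time_s: 13.7
tool_pos: [0.5177, 0.0126, 0.4034]
eef_rot: [0.0, 0.94, 0.34, 0.001]
wrist_force: [-0.2, -0.6, -0.0]
width: 0.0513
finger_force: 0.0
time_s: 14.6
tool_pos: [0.5177, 0.0127, 0.4031]
eef_rot: [0.0, 0.657, 0.754, 0.0]
wrist_force: [0.4, -0.7, -0.8]
width: 0.0512
finger_force: 0.0
to (0.4875, 0.153, 0.4) tool mm [143.1 -10.8   3.1] yaw 97.8 tool z [ 0.001 -0.    -1.   ]
```

```bash
python3 -m inch '[[36,-3,0,0,0,0,0.6],[36,-3,0,0,0,0,0.6],[36,-2.5,0,0,0,0,0.6],[35,-2.5,0,0,0,0,0.6],[0,0,0,0,0,0,0.6],[0,0,25,0,0,0,0.6],[0,0,25,0,0,0,0.6],[0,0,20,0,0,0,0.6],[0,0,6,0,0,0,0.6],[0,0,0,0,0,0,0.6]]'
python3 -m inch '[[0,0,0,0,0,0,0],[0,0,0,0,0,0,0],[0,0,0,0,0,0,0],[0,0,0,0,0,0,0],[0,0,-2,0,0,0,0],[0,0,-2,0,0,0,0],[0,0,0,0,0,0,0]]' 60
python3 -m inch '[[0,0,-2,0,0,0,0],[0,0,-2,0,0,0,0],[0,0,0,0,0,0,0]]'
```

```text
time_s: 15.6
tool_pos: [0.4873, 0.1525, 0.326]
eef_rot: [-0.0, 0.658, 0.753, -0.001]
wrist_force: [0.5, -0.0, 0.9]
width: 0.0517
finger_force: 0.0
time_s: 16.3
tool_pos: [0.4881, 0.1531, 0.3297]
eef_rot: [0.001, 0.657, 0.754, 0.001]
wrist_force: [9.5, 1.8, -7.1]
width: 0.0076
finger_force: 58.4
time_s: 16.6
tool_pos: [0.4888, 0.1532, 0.3334]
eef_rot: [0.002, 0.657, 0.754, 0.002]
wrist_force: [15.2, 2.7, -9.2]
width: 0.0077
finger_force: 58.3
```

The lid lifts freely now. Next I'll work out the arc about the hinge.

Run:
```python
import numpy as np
r=.173;a0=np.arctan2(.052,.165)
f=lambda p:1000*np.array([.165-r*np.cos(a0+p), r*np.sin(a0+p)-.052])
p0=np.array([0,6.5]) # commanded state rel. to shut grasp
for p in np.arange(.08,.9,.06):
    q=f(p); print(round(p,2),'dy',(q-p0)[0].round(1),'dz',-(q-p0)[1].round(1),'TCPz',(.327+q[1]/1000).round(3)); p0=q
```

```text
0.08 dy 4.7 dz -6.5 TCPz 0.34
0.14 dy 4.2 dz -9.5 TCPz 0.35
0.2 dy 4.7 dz -9.2 TCPz 0.359
0.26 dy 5.3 dz -8.9 TCPz 0.368
0.32 dy 5.8 dz -8.6 TCPz 0.376
0.38 dy 6.3 dz -8.2 TCPz 0.384
0.44 dy 6.8 dz -7.8 TCPz 0.392
0.5 dy 7.3 dz -7.4 TCPz 0.4
0.56 dy 7.7 dz -7.0 TCPz 0.407
0.62 dy 8.1 dz -6.5 TCPz 0.413
0.68 dy 8.5 dz -6.0 TCPz 0.419
0.74 dy 8.8 dz -5.5 TCPz 0.425
0.8 dy 9.1 dz -4.9 TCPz 0.43
0.86 dy 9.4 dz -4.4 TCPz 0.434
```

```bash
python3 -m inch '[[0,4.7,-6.5,0,0,0,0],[0,4.2,-9.5,0,0,0,0],[0,4.7,-9.2,0,0,0,0],[0,0,0,0,0,0,0]]'
python3 -m inch '[[0,5.3,-8.9,0,0,0,0],[0,5.8,-8.6,0,0,0,0],[0,6.3,-8.2,0,0,0,0],[0,0,0,0,0,0,0]]'
```

```text
time_s: 17.0
tool_pos: [0.5013, 0.155, 0.361]
eef_rot: [0.0, 0.657, 0.754, 0.001]
wrist_force: [3.4, 1.4, -8.7]
width: 0.0077
finger_force: 58.6
time_s: 17.4
tool_pos: [0.5183, 0.1574, 0.3872]
eef_rot: [0.0, 0.657, 0.754, 0.001]
wrist_force: [-0.8, -0.4, -4.4]
width: 0.0076
finger_force: 59.3
```

Forces stay low, so I'll continue.

```bash
python3 -m inch '[[0,6.8,-7.8,0,0,0,0],[0,7.3,-7.4,0,0,0,0],[0,7.7,-7,0,0,0,0],[0,0,0,0,0,0,0]]'
python3 -m inch '[[0,8.1,-6.5,0,0,0,0],[0,8.5,-6,0,0,0,0],[0,8.8,-5.5,0,0,0,0],[0,0,0,0,0,0,0]]'
python3 -m inch '[[0,9.1,-4.9,0,0,0,0],[0,9.4,-4.4,0,0,0,0],[0,0,0,0,0,0,0],[0,0,0,0,0,0,0],[0,0,0,0,0,0,0]]'
python3 - <<'E'
from h import *
ims=[]
for n in ['top','side']:
    C=cam(n); im,D=arm.capture(n); X=pts(C,D.astype(float)); z=X[...,2]
    q=(D>0)&(z>.15)&(z<.33)&(X[...,0]>.5)&(X[...,0]<.72)&(X[...,1]>.18)&(X[...,1]<.29)
    h,s,v=cv2.split(cv2.cvtColor(im,cv2.COLOR_BGR2HSV)); m=q&(h>10)&(h<30)&(s>70); p=X[m]
    if len(p)>20:
        nrm=np.linalg.svd(p-np.median(p,0),full_matrices=False)[2][2]; print(n,len(p),'lid tilt',np.arccos(abs(nrm[2])))
    ims.append(im[110:290,120:390])
cv2.imwrite('pics/e.png',np.vstack([cv2.resize(x,(440,293),interpolation=2) for x in ims]))
E
```

```text
time_s: 17.8
tool_pos: [0.5391, 0.1604, 0.4096]
eef_rot: [-0.0, 0.657, 0.754, 0.0]
wrist_force: [-6.1, -0.9, 0.7]
width: 0.0076
finger_force: 60.0
time_s: 18.2
tool_pos: [0.5638, 0.1639, 0.4281]
eef_rot: [-0.0, 0.657, 0.754, 0.0]
wrist_force: [-8.2, -0.2, 3.7]
width: 0.0076
finger_force: 60.2
time_s: 18.7
tool_pos: [0.5816, 0.1664, 0.4385]
eef_rot: [0.0, 0.657, 0.754, 0.001]
wrist_force: [-7.0, 0.8, 6.9]
width: 0.0077
finger_force: 60.0
top 121 lid tilt 0.7976558066010647
side 266 lid tilt 0.8313140707284055
```

View pics/e.png

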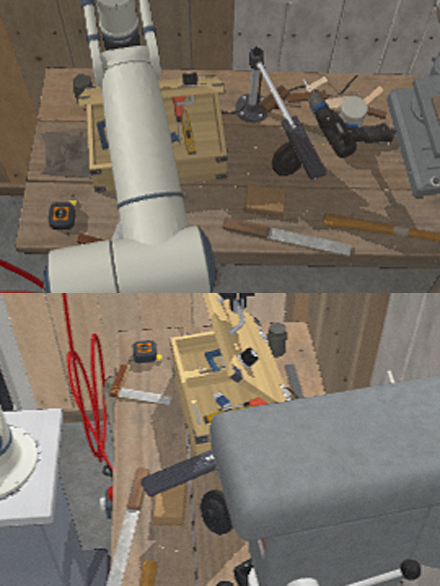

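The lid is open about 0.82 rad and held. The lamp is aside at about (295, 120) in the upper crop, and the bystanders haven't moved. Handing in.

```bash
python3 -m inch '[[0,0,0,0,0,0,0],[0,0,0,0,0,0,0],[0,0,0,0,0,0,0]]'; python3 -c "
from cell import arm
print(arm.job_done())"
```

```text
time_s: 19.1
tool_pos: [0.5815, 0.1664, 0.4384]
eef_rot: [0.0, 0.657, 0.754, 0.001]
wrist_force: [-7.9, -0.1, 5.7]
width: 0.0076
finger_force: 60.0
the job is handed in; nothing more can be done
None
```

I handed the job in at 19 s with the lid held open at about 0.82 rad: the lamp is swung aside to its stop, the tug showed the catch had hold, and a quarter turn of the knob freed it; the hand-in returned no verdict.

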